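Pop the blanking plug out of the bench air coupler

TASK

Free the blanking plug from its bench air coupler so that a blow gun can go in: pull that coupler's knurled sleeve straight back, away from the plug, until the plug springs out, then let go so that the sleeve snaps forward by itself. Do not pull the sleeve of the other coupler, the one that holds the pressure gauge, because its line is live.

Things in the scene. Friction and masses are not known exactly. Their poses are not given: they have to be found in the camera images.
- plug_coupler: Quick air coupler, level, on a fixed bench bracket; a short plain steel plug sits in its mouth. Origin: on the table, below the sleeve's middle at rest. +x: level, out of the mouth; z up. Coupler axis 75 mm above the table. Mouth at x=23 mm. Upright x=-65 to -93, 50 wide, top 100 mm up; base plate x=-105 to 35, 80 wide, 12 high. Beside the sleeve all is free.
- sleeve (a joint): How far the plug coupler's sleeve is pulled back along the bracket's -x, m: 0 at rest, 0.014 at the stop. Knurled steel cylinder, 33 mm diameter, x=-20 to 20 mm at rest. Spring 6 N at rest to 13 N at the stop; moving it adds 3 N per 0.1 m/s. It frees the plug at about 0.009. Let go, it flies to 0 in 0.2 s.
- plug (a joint): How far the blanking plug has come out along +x, m: about 0.0005 locked, 0.015 sprung out (it stays there, still in the mouth). Locked, it cannot be pulled out. Its head, locked: 24 mm diameter flange at x=25 to 29 mm, then an 18 mm diameter knob to x=45 mm.
- gauge_sleeve (a joint): Pull of the other coupler's sleeve, m: 0 at rest; leave it there. Same bracket and coupler, facing much the same way, 180 mm or more to the left or right, but with a 56 mm round dial gauge in its mouth (top about 135 mm up). Also on the bench, away from both: a grey bin, a black lens barrel, a metal ring.

How it is judged:
By the outcome, as a careful person would: the job done as asked, in the order asked, and still so for the second after the job is handed in, with the robot touching nothing.
It also fails if it takes over 32 s, if anything falls off the work surface, if the arm or the gripper's body presses on something with over 40 N, if the wrist force passes 120 N, or if a joint passes its speed limit or range.

ROBOT

A 6-joint arm with a two-finger parallel gripper is mounted at the origin on the work surface. World frame = base frame: x ahead of the robot, y to its left, z up, the work surface at z = 0. Lengths are in m, angles in rad, forces in N, time in s.
With the tool pointing down it reaches from about 0.325 to 0.925 m from the base axis. Payload 3.1 kg.
Tool frame: the origin (TCP) lies midway between the tips of the shut fingers; the grasp point (between the pads) lies 19 mm behind it; z points along the fingers, y is the line along which they close (so a half turn about z gives the same grasp; the last joint's range is limited). The gripper opens to 85 mm and grips with 20 to 120 N. Pads are 22 mm wide; open, the fingers measure 114 mm over their backs; the gripper's body (76 mm by 85 mm) begins 54 mm behind the grasp point. The pads swing forward as they close: fully open they stand 13 mm farther back than shut.
Start: joints at [-1.25, 0.217, 1.613, -0, 1.311, -0.112], TCP at [0.262, -0.567, 0.231] pointing down, gripper open.
Joint ranges: [-2.75, 2.75], [-0.78, 2.1], [0.31, 2.55], [-1.13, 4.27], [0.13, 2.63], [-2.58, 2.58]. Speed limits (rad/s): [2.79, 2.79, 3.14, 3.14, 3.14, 3.14].

INTERFACE

Orientations are given as [roll, pitch, yaw] about the fixed x, y, z axes, in that order (R = Rz(yaw) Ry(pitch) Rx(roll)).
In Python, from bench import ctrl, claw, optics, job, recognise, masks_of, place_of gives the robot as it stands. Calls block until the motion is done:
- ctrl.move_to(position, orientation): joint-space move of the TCP to a pose.
- ctrl.servo_line(position, frame=None, velocity=0.15, guard=None): straight line of the TCP; frame=None keeps the orientation; velocity is the mean speed in m/s. With guard (N) it stops when the force on the tool has changed by that much, and returns True; else False.
- ctrl.move_joints(angles): joint-space move.
- claw.release() and claw.grasp(): open the fingers fully, or close them until they stop; the grip force is fixed at half the most.
- ctrl.pause(seconds).
- ctrl.solve_ik(position, orientation): joint angles nearest the present ones, or None.
- optics.get_image(name): name is "scene" or "top"; returns (picture, depth): 384x512x3 uint8, blue, green, red; 384x512 float32, m along the optical axis (not along the pixel's ray), 0 where there is no reading.
- optics.camera_info(name): a dict with "fx", "fy", "cx", "cy" (pixels), "eye" and "rotation" of the camera in the world. Camera axes: x right, y down, z forward; pixel columns grow to the right and rows downward; lengths in m; the calibration is good to about 2 mm. A picture is of the moment at which its call begins. camera_info takes no time and is no camera call.
A pose or a line that the arm cannot do raises ctrl.Unreachable and nothing moves.
- job.sign_off(): hands the job in; it is judged then, once.
Trained networks look in the newest picture that a camera, given by its name, has taken for a name from the list of things; names that differ only in an ending like _2 or _b are one class to them, and where a whole thing is asked for, a point or a joint stands for the part that bears it (a point fixed in the world has none). Each returns a list of dicts, best first, with "conf" (0 to 1); they miss things now and then, are a little off and sometimes report something else, mostly with a low value. They report only what shows in the picture. A call takes as long as a camera call.
- recognise(thing, camera): "box" ([left, top, width, height] in pixels, round what is visible of it).
- masks_of(thing, camera): "mask" (384x512 bool, what is visible of it) and "box" ([left, top, width, height] in pixels, round what is visible of it).
- place_of(thing, camera): "point" ([column, row] in pixels: a listed point, or the origin of a listed thing).
Readings, each from a call of its own:
- ctrl.current_clock(): time.
- ctrl.current_joints(): joint angles.
- ctrl.current_dq(): joint speeds.
- ctrl.current_joint_torque(): joint torques, N m.
- ctrl.current_tool_pos(): TCP position.
- ctrl.current_tool_rot(): TCP orientation.
- ctrl.current_contact_force(): force on the tool from outside, world axes, zero at the start.
- ctrl.current_wrist_torque(): the same for the moment, N m.
- ctrl.current_opening(): finger opening in m.
- ctrl.current_grip_force(): force on a finger pad.
Only numpy, scipy, OpenCV 4.12 (cv2) and the standard library are available. Lean on these libraries where they do the work, as an engineer would, in place of code of your own. Each camera call takes 0.05 s, during which the arm holds its last target. There are 200 camera calls.

## Working session

There is one attempt and no reset: what is moved stays moved. The work goes in short steps, each a Python script; the robot and the scene stay as the last script left them, time stands still between calls to the robot, and variables do not carry over. Pictures are saved under pics/ and viewed, at most 10 in all, crops included, and the job is handed in when it is done.

```bash
mkdir -p pics
python3 - <<'E'
from bench import ctrl, optics, recognise, place_of, masks_of
import cv2, numpy as np
for c in ("scene","top"):
    im,d=optics.get_image(c); cv2.imwrite(f"pics/{c}0.png",im); np.save(f"pics/{c}0.npy",d)
    I=optics.camera_info(c); print(c,I)
    for t in ("plug_coupler","plug","sleeve","gauge_sleeve"):
        print(t,[(np.round(r["conf"],2),r["box"]) for r in recognise(t,c)], [(np.round(r["conf"],2),np.round(r["point"],1)) for r in place_of(t,c)])
print(ctrl.current_clock())
E
```

```text
scene {'fx': 423.2131162143943, 'fy': 423.2131162143943, 'cx': 260.26701174850564, 'cy': 197.23497353076357, 'eye': array([0.93251835, 0.19432815, 0.62090198]), 'rotation': array([-2.47969819,  0.01796331,  2.05910141])}
plug_coupler [(np.float64(0.67), [325.2, 157.5, 65.5, 100.9])] [(np.float64(0.62), array([350.5, 238. ]))]Traceback (most recent call last):
  File "<stdin>", line 7, in <module>
ValueError: it knows: plug_coupler
```

View pics/scene0.png

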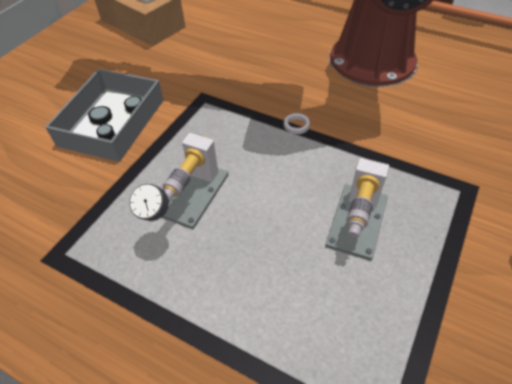

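The scene view shows the gauge coupler on the left (dial at 148,202). The plug coupler is on the right, with its upright at (370,170), sleeve at (361,208) and plug at (354,228), which agrees with the network's box.

```bash
cat > h.py <<'E'
import numpy as np, cv2
from scipy.spatial.transform import Rotation as R
from bench import optics
def cloud(c,d):
    I=optics.camera_info(c); v,u=np.mgrid[:384,:512]
    P=np.stack([(u-I["cx"])/I["fx"]*d,(v-I["cy"])/I["fy"]*d,d],-1)
    r=np.array(I["rotation"]); Rm=r if r.ndim==2 else R.from_euler("xyz",r).as_matrix()
    return P@Rm.T+I["eye"]
E
python3 - <<'E'
from h import *
from bench import ctrl, optics, recognise, place_of, masks_of
for c in ("scene","top"):
    im,d=optics.get_image(c); cv2.imwrite(f"pics/{c}1.png",im); np.save(f"pics/{c}1.npy",d)
    print(c,optics.camera_info(c)); W=cloud(c,d)
    print([(r["conf"],r["point"]) for r in place_of("plug_coupler",c)])
    for r in masks_of("plug_coupler",c):
        m=r["mask"]&(d>0); P=W[m]; print(r["conf"],r["box"],m.sum(),np.percentile(P,[2,50,98],axis=0).round(3).tolist())
        np.save(f"pics/m_{c}_{r['conf']:.2f}.npy",r["mask"])
        for lo,hi in ((.005,.02),(.082,.096),(.096,.106)):
            Q=P[(P[:,2]>lo)&(P[:,2]<hi)]
            if len(Q)<5: continue
            q=Q[:,:2].astype(np.float32); rect=cv2.minAreaRect(q)
            _,s,vt=np.linalg.svd(q-q.mean(0),full_matrices=False)
            print(lo,len(Q),"mean",Q.mean(0).round(4),"rect",np.round(rect[0],4),np.round(rect[1],4),round(rect[2],1),"axis",np.degrees(np.arctan2(vt[0,1],vt[0,0])).round(1))
print(ctrl.current_clock())
E
```

```text
scene {'fx': 423.2131162143943, 'fy': 423.2131162143943, 'cx': 260.26701174850564, 'cy': 197.23497353076357, 'eye': array([0.93251835, 0.19432815, 0.62090198]), 'rotation': array([-2.47969819,  0.01796331,  2.05910141])}
[(0.7, [352.7, 235.1])]
0.61 [326.6, 159.6, 61.4, 100.7] 4072 [[0.423, 0.097, 0.004], [0.497, 0.14, 0.015], [0.558, 0.177, 0.101]]
0.005 2025 mean [0.5022 0.1393 0.012 ] rect [0.4829 0.1359] [0.1409 0.0799] 7.5 axis 5.6
0.082 959 mean [0.4988 0.138  0.0876] rect [0.4855 0.1407] [0.1509 0.0491] 14.4 axis 7.3
0.096 416 mean [0.4404 0.1308 0.0997] rect [0.4402 0.1304] [0.0311 0.0495] 8.4 axis 99.0
top {'fx': 445.0397706515865, 'fy': 445.0397706515865, 'cx': 260.4348703037021, 'cy': 196.03658130851375, 'eye': array([0.51219886, 0.01512856, 0.88955295]), 'rotation': array([-3.09073839, -0.03980779, -1.57631419])}
[(0.78, [180.2, 218.7])]
0.73 [159.4, 194.8, 50.3, 84.6] 3082 [[0.415, 0.093, 0.009], [0.48, 0.127, 0.023], [0.55, 0.173, 0.102]]
0.005 1524 mean [0.4885 0.1256 0.012 ] rect [0.4797 0.134 ] [0.1399 0.0804] 7.3 axis -165.2
0.082 818 mean [0.4927 0.1347 0.0872] rect [0.4849 0.1341] [0.15   0.0412] 13.0 axis -171.7
0.096 463 mean [0.4365 0.1282 0.0998] rect [0.4377 0.1289] [0.0307 0.0502] 7.1 axis 97.1
0.5 [325.5, 162.0, 16.8, 24.0] 367 [[0.576, -0.17, 0.076], [0.595, -0.153, 0.089], [0.613, -0.14, 0.093]]
0.082 331 mean [ 0.595  -0.1551  0.0889] rect [ 0.5953 -0.1563] [0.0389 0.0298] 0.1 axis -174.9
0.5
```

View pics/top1.png

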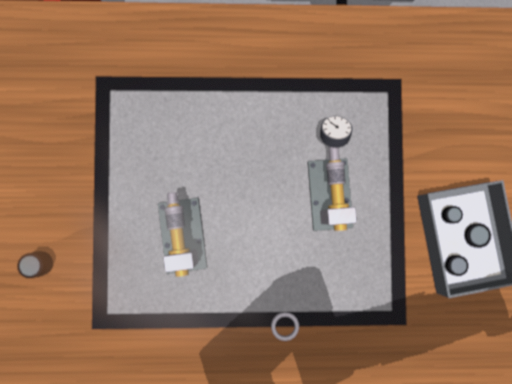

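The top view agrees: the plug coupler is on the left, with its sleeve at about (174,215) and plug at (172,198), pointing along world +x. The gauge coupler is on the right. Base plate and upright both give the origin ≈ (0.5165, 0.1397), yaw ≈ 7.4°, and the measured sizes match those given.

```bash
cat >> h.py <<'E'
O=np.array([.5165,.1397]); YAW=np.radians(7.4); X=np.array([np.cos(YAW),np.sin(YAW),0])
E
python3 - <<'E'
from h import *
from bench import ctrl, claw, optics
print(ctrl.current_tool_rot())
c=ctrl.current_joints()
best=min((y for y in (YAW,YAW-np.pi,YAW+np.pi) if ctrl.solve_ik([*O,.22],[np.pi,0,y]) is not None),
  key=lambda y:np.abs(np.array(ctrl.solve_ik([*O,.22],[np.pi,0,y]))-c).max())
print(best)
ctrl.move_to([*O,.22],[np.pi,0,best])
print("guard",ctrl.servo_line([*O,.054],velocity=.12,guard=8))
print(ctrl.current_tool_pos(),ctrl.current_contact_force(),ctrl.current_clock())
im,d=optics.get_image("scene"); cv2.imwrite("pics/a.png",cv2.resize(im[110:290,260:460],(800,720))[:600])
E
```

```text
[-3.14157574e+00  3.15476942e-05  4.32825926e-01]
3.2707470182373735
guard False
[0.51738567 0.13981903 0.05491562] [-0.67675547 -0.02707207 -0.11703584] 4.6917
```

View pics/a.png

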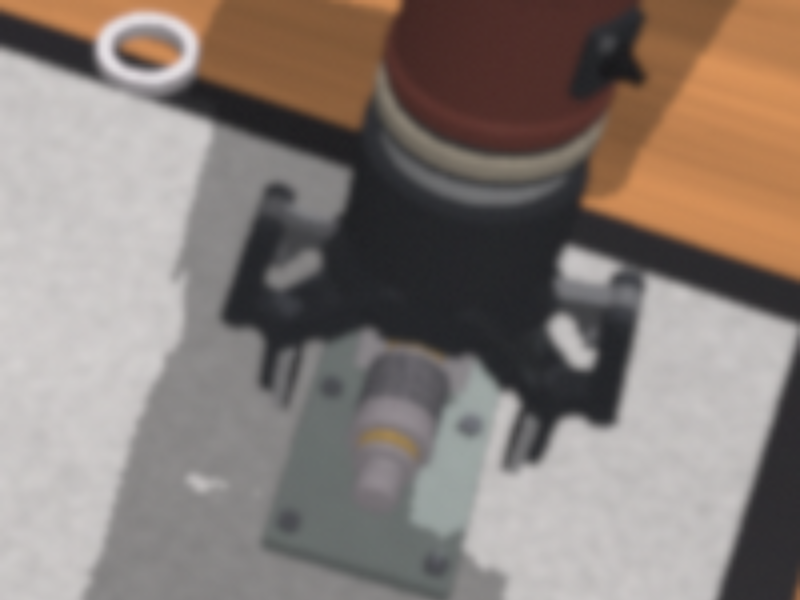

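The open fingers stand on either side of the sleeve, centred and clear of everything. The plug is at crop position (380,490) and still seated. I'll grasp, check, and pull.

Run:
```python
from h import *
from bench import ctrl, claw, optics
def shot(n):
    im,d=optics.get_image("scene"); cv2.imwrite(f"pics/{n}.png",im)
claw.grasp()
p=np.array(ctrl.current_tool_pos()); f0=np.array(ctrl.current_contact_force())
print(ctrl.current_opening(),ctrl.current_grip_force(),p,f0); shot("b")
if .028<ctrl.current_opening()<.037:
    for s in (.006,.0125):
        ctrl.servo_line(p-X*s,velocity=.03,guard=45)
        print((p-np.array(ctrl.current_tool_pos()))@X,ctrl.current_contact_force(),ctrl.current_opening())
    shot("c")
print(ctrl.current_clock())
a,b=[cv2.imread(f"pics/{n}.png")[170:280,310:400] for n in "bc"]
cv2.imwrite("pics/bc.png",cv2.resize(np.hstack([a,b]),None,fx=4.4,fy=4.4,interpolation=cv2.INTER_CUBIC))
```

```text
0.02986858560610695 59.19684648513794 [0.51659978 0.13931816 0.0543921 ] [-1.56414133 -1.54564135  3.3910621 ]
0.0029213378847773434 [ 8.27456975  0.20620019 -6.06147125] 0.0305966105742182
0.00846928022037419 [10.13283713  1.68727579 -8.42372222] 0.03055959642099403
6.1083
```

View pics/bc.png

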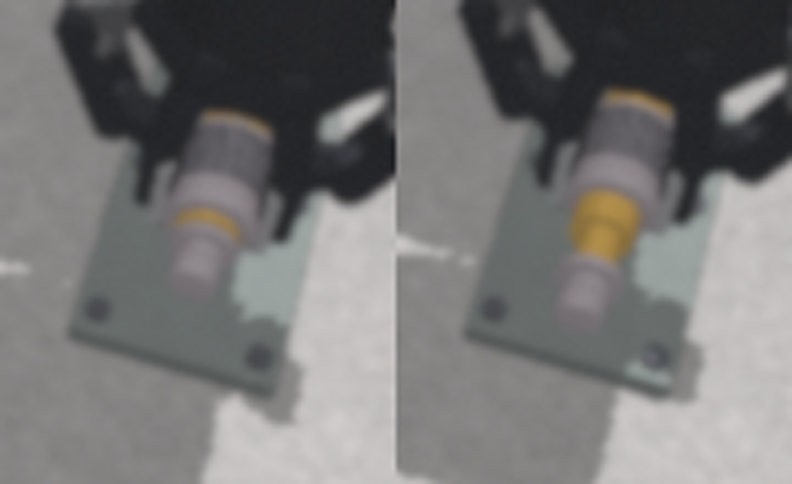

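Left is gripped, right is pulled. The sleeve has moved back and the plug head has moved forward, from about (195,270) to (585,300) in its panel, with brass now showing behind it. The arm lags, with the TCP only 8.5 mm back, so I'll pull slightly further to be sure, then release and retreat.

Run:
```python
from h import *
from bench import ctrl, claw, optics
p=np.array([0.5166,0.1393,0.0544]); 
ctrl.servo_line(p-X*.0155,velocity=.02,guard=30); ctrl.pause(.2)
print((p-np.array(ctrl.current_tool_pos()))@X,ctrl.current_contact_force(),ctrl.current_opening())
claw.release(); ctrl.pause(.3)
q=np.array(ctrl.current_tool_pos()); q[2]=.25
ctrl.servo_line(q,velocity=.15)
ctrl.move_to([.45,-.1,.33],ctrl.current_tool_rot())
print(ctrl.current_contact_force(),ctrl.current_opening(),ctrl.current_clock())
B=np.array([[X[0],X[1]],[-X[1],X[0]]])
im,d=optics.get_image("scene"); cv2.imwrite("pics/d.png",im)
for n,dd in (("before",np.load("pics/scene1.npy")),("after",d)):
    W=cloud("scene",dd); L=np.c_[(W[...,:2].reshape(-1,2)-O)@B.T,W[...,2].ravel()]
    k=(np.abs(L[:,1])<.014)&(L[:,2]>.068)&(L[:,0]>-.06)
    x=L[k,0]; print(n,"tip x",np.percentile(x,99.5).round(4))
    m=(np.abs(L[:,1])<.006)&(L[:,2]>.07)
    for a in np.arange(-.04,.066,.005):
        s=L[m&(abs(L[:,0]-a)<.0025),2]
        print(f"{a*1e3:.0f}:{s.max()*1e3:.0f}" if len(s) else f"{a*1e3:.0f}:-",end=" ")
    print()
a,b=[cv2.imread(f"pics/{n}.png")[150:270,300:400] for n in ("scene1","d")]
cv2.imwrite("pics/sd.png",cv2.resize(np.hstack([a,b]),None,fx=4,fy=4,interpolation=cv2.INTER_CUBIC))
```

```text
0.010921146272282118 [12.23889013  0.76239429 -9.650011  ] 0.030580166109604213
[ 0.84860376 -0.56205856 -0.05766818] 0.08548768177274566 9.9417
before tip x 0.4196
-40:87 -35:88 -30:88 -25:88 -20:92 -15:93 -10:92 -5:92 -0:93 5:93 10:93 15:93 20:92 25:88 30:89 35:86 40:85 45:86 50:- 55:- 60:- 65:- 
after tip x 0.4196
-40:88 -35:88 -30:87 -25:88 -20:92 -15:92 -10:93 -5:92 -0:93 5:93 10:94 15:93 20:93 25:87 30:84 35:83 40:87 45:87 50:86 55:85 60:85 65:-
```

View pics/sd.png

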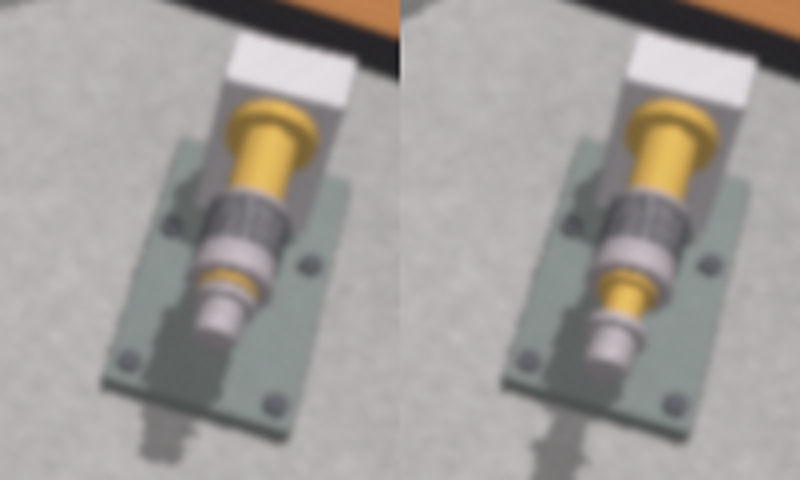

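The plug head now ends at x ≈ 60 mm, up from 45 mm, so it is 15 mm out. The sleeve is back at rest (−20 to 20 mm), and the arm is clear.

```bash
python3 -c "
from bench import job
print(job.sign_off())"
```

```text
the job is handed in; nothing more can be done
None
```

The blanking plug sprung out 15 mm and is still in the mouth, its sleeve snapped back to rest, and the robot never went to the gauge coupler; I handed the job in with the clock at about 10 s of the 32 s allowed.

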